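# Stack the electrode plates of a bench test cell

### The arm

A 6-joint arm with a two-finger parallel gripper is mounted at the origin on the work surface. World frame = base frame: x ahead of the robot, y to its left, z up, the work surface at z = 0. Lengths are in mm, angles in degrees, forces in N, time in s.
With the tool pointing down it reaches from about 375 to 900 mm from the base axis. Payload 3.1 kg.
Tool frame: the origin (TCP) lies at the very end of the fingers, on their centre line; the grasp point (between the pads) lies 19 mm behind it; z points along the fingers, y is the direction in which the jaws open and shut (so a half turn about z gives the same grasp; the last joint's range is limited). The gripper opens to 87 mm and grips with 3 to 60 N. Pads are 19 mm wide; open, the fingers measure 117 mm over their backs; the gripper's body (75 mm by 190 mm) begins 51 mm behind the grasp point.
Start: joints at [-87.004, 30.224, 82.088, -0, 67.689, -10.227], TCP at [142.998, -608.398, 187.948] pointing down, gripper open.
Joint ranges: [-176.69, 176.69], [-43.24, 126.21], [12.49, 139.97], [-82, 262], [0, 151.66], [-163.58, 163.58]. Speed limits (degrees/s): [159.86, 159.86, 180, 180, 180, 180].

### API

Orientations are given as a 3x3 rotation matrix whose columns are the frame's x, y, z axes.
In Python, from plant import bot gives the robot as it stands.
- The arm moves only by the tool step_arm, never from a script. Its arguments are lists of equal length, an entry for each row: "hand": the opening, from 0 (shut) to 1 (fully open); "translation": the shift along the tool's x, y, z in units of 40 mm (1.0 is 40 mm), a list of three; "turn": the turn about the tool's z in units of 5 degrees (1.0 is 5 degrees). In form: {"hand": [hand, ...], "translation": [[dx, dy, dz], ...], "turn": [turn, ...]}. A call has 1 to 12 rows; each row is the pose to reach, as a shift and turn from the pose measured when the call began, along the tool's axes at that moment; what a row does not reach only later rows make up. A row lasts 1/10 s, in which the tool goes at most 50 mm and 8.59 degrees, less where a joint would pass 70% of its speed; a pose out of reach is approached as far as the arm can. A call with a gripper value outside its range is refused whole. The fingers move at their own pace and stop on an object; the grip force is fixed at half the most. Time passes only in rows, so rows that repeat a pose let the fingers close. It gives the time, the measured TCP pose, the force and the opening at its end, in the units of the state.
- bot.get_obs(): the state, without advancing time (a new reading comes with each control period).
- bot.snapshot(name): name is "side" or "top" or "wrist"; returns the picture (420x560x3 uint8, red, green, blue); there is no depth.
- bot.camera_info(name): a dict with "fovy" (degrees; the focal length in pixels is half the picture's height over the tangent of half this angle, whatever the lens; pixels are square), "cx", "cy" (the principal point, pixels), "cam_to_world" (4x4, takes a point from camera to world coordinates). Camera axes: x right, y up, looking along -z (the intrinsics and any distortion apply to the point x, -y, -z); pixel columns grow to the right and rows downward; lengths in mm; the calibration is good to about 2 mm. A picture is of the moment at which its call begins: read the wrist's pose just before it. camera_info takes no time and is no camera call; for the wrist camera it gives the pose at the moment of the call.
- bot.finish_job(): hands the job in, once; it reports no verdict.
The state is a dict: "t": time; "joint_positions": joint angles; "joint_velocities": joint speeds; "tau": joint torques, N m; "tool_pos": TCP position; "orientation": TCP orientation; "ft_force": force on the tool from outside, world axes, zero at the start; "moment": the same for the moment, N m; "grip_width": finger opening in mm.
Only numpy, scipy, OpenCV 4.12 (cv2) and the standard library are available. Lean on these libraries where they do the work, as an engineer would, in place of code of your own. Each camera call takes 0.05 s, during which the arm holds its last target. There are 200 camera calls.

### The job

Build up the plate stack of the test cell: slide the three loose steel plates, one after another, fully down onto its cross-shaped hub, first a round plate, then the rectangular one, then the other round one, with both round plates' tabs lying between the two round pins and the rectangular plate's tab on the opposite side between the two square pins. Then swing the keeper arm shut, until it stops with its peg over the middle of the stack. Leave the bottles, the beaker and the vial rack standing where they are.

Things in the scene. Friction and masses are not known exactly. Their poses are not given: they have to be found in the camera images.
- round1_center (a point): Round steel plate 12 mm thick, about 140 g, lying flat. Cross-shaped bore right through it: two slots 11 x 29 mm along x and y. Point: middle of the bore, 6 mm above the underside; x along the tab, z up. 58 mm round with two grip flats 54 mm apart (facing +y and -y); one tab with a rounded end, 16 mm wide, reaching 52 mm from the middle. The round plates are alike and interchangeable.
- round2_center (a point): Round steel plate 12 mm thick, about 140 g, lying flat. Cross-shaped bore right through it: two slots 11 x 29 mm along x and y. Point: middle of the bore, 6 mm above the underside; x along the tab, z up. 58 mm round with two grip flats 54 mm apart (facing +y and -y); one tab with a rounded end, 16 mm wide, reaching 52 mm from the middle. The round plates are alike and interchangeable.
- rect_center (a point): Rectangular steel plate 12 mm thick, about 140 g, lying flat. Cross-shaped bore right through it: two slots 11 x 29 mm along x and y. Point: middle of the bore, 6 mm above the underside; x along the tab, z up. 62 mm along x, 54 mm along y, square corners; one tab with a square end, 16 mm wide, reaching 52 mm from the middle.
- round1_tab (a point): Point on the tab of round plate 1, 42 mm from its middle, 3 mm above its underside; the tab is 6 mm thick, level with the underside.
- round2_tab (a point): Point on the tab of round plate 2, 42 mm from its middle, 3 mm above its underside; the tab is 6 mm thick, level with the underside.
- rect_tab (a point): Point on the tab of the rectangular plate, 42 mm from its middle, 3 mm above its underside; the tab is 6 mm thick, level with the underside.
- hub_seat (a point): The cell, fixed to the bench: grey base 136 (x) by 144 (y) mm, 14 mm high, with a 44 mm round boss 6 mm high in its middle that carries the hub. Point: hub axis at the top of the boss, 20 mm above the bench, where the lowest plate's underside rests. z up. The fixed parts leave the +x and -x sides of the hub free for fingers.
- hub_top (a point): Top of the hub, on its axis, 35 mm above the seat. The hub is a cross of two ribs along x and y of the cell, each 8 mm wide and 26 mm long with rounded upper edges, straight-sided up to 31 mm; a plate has 1.5 mm of play all round. Three plates make a stack of 36 mm, 1 mm higher than the hub.
- round_pins (a point): Middle between the tops of the two round pins, 46 mm from the hub's axis towards the cell's +y, 36 mm above the seat. The pins are 8 mm thick, 32 mm apart between centres along x. The round plates' tabs lie between them.
- square_pins (a point): Middle between the tops of the two square pins, 46 mm from the hub's axis towards the cell's -y, 34 mm above the seat. The pins are 9 mm thick, 32 mm apart between centres along x. The rectangular plate's tab lies between them.
- keeper_pivot (a point): Pivot of the keeper arm, on a 16 mm post at x = -52, y = -52 mm from the hub's axis in the cell's frame; the point is at the arm's underside, 60 mm above the bench. The arm is a flat bar 14 mm wide, 60 to 68 mm above the bench, that swings level about the vertical.
- keeper_peg (a point): Upright steel peg, 12 mm thick, at the arm's free end, 75 mm from the pivot; it stands from 60 to 84 mm above the bench (16 mm of it above the bar). Point: on its axis, 76 mm above the bench. Pushed sideways (about 1 N) it swings the arm, which stays where it is left.
- keeper (a joint): Angle of the keeper arm in rad. 0: shut, against its stop, peg above the hub's axis, bar 4 mm above the top of a fully seated stack. It grows counter-clockwise seen from above, up to 2.7; the arm starts wide open, on the -x side of the cell.
- wash_bottle: White wash bottle, 62 mm thick, 135 mm high, with a thin bent spout to 160 mm; origin at the centre of its underside. Bystander.
- amber_bottle: Amber reagent bottle, 56 mm thick, 130 mm high; origin at the centre of its underside. Bystander.
- beaker: Clear beaker, 60 mm wide, 60 mm high; origin at the centre of its underside. Bystander.
- vial_rack: Low rack with a row of four capped vials, 40 x 110 x 44 mm; origin at the centre of its underside. Bystander.
There are look-alikes about, which are no part of the job. What is meant by the part that bears hub_seat is not turquoise, and is the smaller of those in its own colour.

How it is judged:
By the outcome, as a careful person would: the job done as asked, in the order asked, and still so for the second after the job is handed in, with the robot touching nothing.
It also fails if it takes over 72 s, if anything falls off the work surface, if the arm or the gripper's body presses on something with over 40 N, if the wrist force passes 120 N, or if a joint passes its speed limit or range.

## Working session

There is one attempt and no reset: what is moved stays moved. The work goes in short steps, Python scripts to look and compute and a tool call to move; the robot and the scene stay as the last step left them, time stands still between calls to the robot, and variables do not carry over. Pictures are saved under pics/ and viewed, about 8 in all and at most 12, crops included, and the job is handed in when it is done.

Besides the shell and the picture viewer there is one more tool, called after "Request:" in YAML: its name, and indented under it one key for each argument. step_arm: Moves the arm, as the interface text tells. Its arguments: {"type":"object","properties":{"hand":{"type":"array","items":{"type":"number"}},"translation":{"type":"array","items":{"type":"array","items":{"type":"number"}}},"turn":{"type":"array","items":{"type":"number"}}},"required":["hand","translation","turn"]}

```bash
mkdir -p pics; ls; python3 - <<'E'
from plant import bot
import cv2,numpy as np
for n in ("top","side"):
    im=bot.snapshot(n); cv2.imwrite(f"pics/{n}0.png",cv2.resize(im[:,:,::-1],(800,600),interpolation=cv2.INTER_CUBIC))
    print(n,bot.camera_info(n))
print(bot.camera_info("wrist")); print(bot.get_obs())
E
```

```text
pics
top {'fovy': 43.0088854909644, 'cx': 279.29541133460884, 'cy': 211.15097206553096, 'cam_to_world': array([[-2.39850810e-02,  9.87532057e-01, -1.55580049e-01,
         2.79827346e+02],
       [-9.99632929e-01, -2.56521847e-02, -8.71627127e-03,
        -3.55984905e+01],
       [-1.25985654e-02,  1.55313879e-01,  9.87784832e-01,
         1.60794889e+03],
       [ 0.00000000e+00,  0.00000000e+00,  0.00000000e+00,
         1.00000000e+00]])}
side {'fovy': 45.13359388734846, 'cx': 280.09630124031776, 'cy': 209.88544045110112, 'cam_to_world': array([[-9.31942799e-01,  2.29172103e-01, -2.81003143e-01,
         8.78647960e+01],
       [-3.62517719e-01, -5.71826143e-01,  7.35931903e-01,
         1.09485690e+03],
       [ 7.97011847e-03,  7.87715056e-01,  6.15988204e-01,
         1.01011892e+03],
       [ 0.00000000e+00,  0.00000000e+00,  0.00000000e+00,
         1.00000000e+00]])}
{'fovy': 65.14798622585171, 'cx': 276.87286177492376, 'cy': 207.25637215713346, 'cam_to_world': array([[ 2.29269581e-01,  9.37437815e-01,  2.62003438e-01,
         2.14963656e+02],
       [-9.73362963e-01,  2.20
[... 327 characters left out ...]
-03,
        6.76889194e+01, -1.02283261e+01]), 'joint_velocities': array([ 0.04476104, -0.25926701, -0.13527694,  0.07679359, -0.07379885,
        0.08513526]), 'tau': array([ 3.88824019e-04, -4.40983808e+01, -1.77152306e+01,  6.34548068e-02,
        5.33828465e-02, -5.27653697e-05]), 'tool_pos': array([ 142.96044998, -607.66609365,  187.04023953]), 'orientation': array([[ 9.73475049e-01,  2.28793167e-01, -1.28204450e-04],
       [ 2.28792959e-01, -9.73473040e-01,  2.00561357e-03],
       [ 3.34067105e-04, -1.98174704e-03, -9.99997981e-01]]), 'ft_force': array([ 0.2571276 , -0.30627829,  2.06096261]), 'moment': array([-0.0424693 ,  0.00584971,  0.02721699]), 'grip_width': 86.95360945850702}
```

View pics/top0.png

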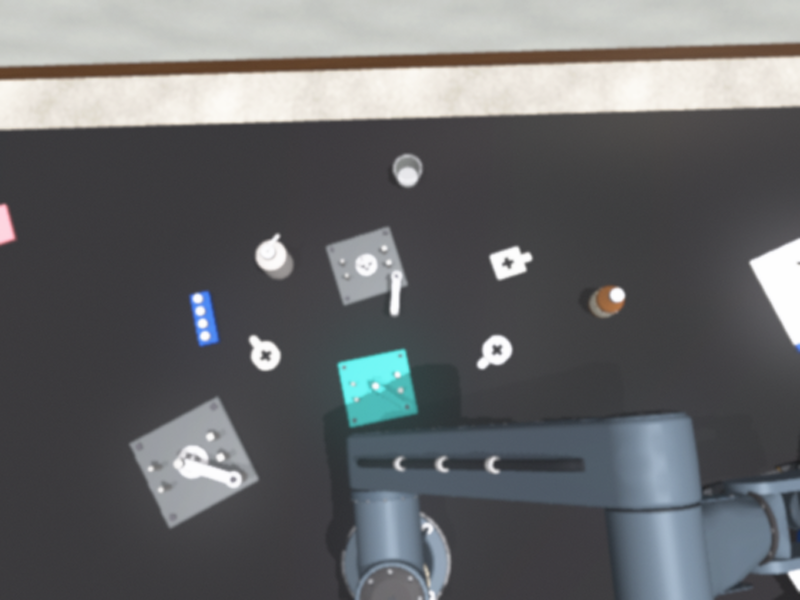

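View pics/side0.png

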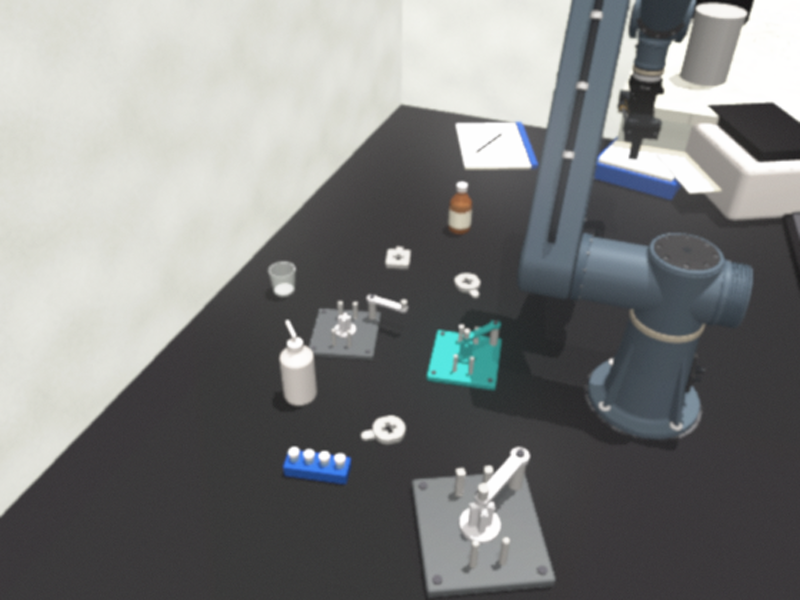

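The small grey cell, with its hub at about (366,266) in the 800 px top view, is the target. The loose plates are at round (265,355), round (497,350) and rect (508,263). The keeper pivot is at about (397,276) and its peg at (394,312).

```bash
cat > h.py <<'E'
from plant import bot
import cv2,numpy as np
def ray(ci,px,z,H=420):
    "pixel (560x420) -> world point at height z"
    f=H/2/np.tan(np.radians(ci["fovy"]/2)); T=ci["cam_to_world"]
    d=T[:3,:3]@np.array([(px[0]-ci["cx"])/f,-(px[1]-ci["cy"])/f,-1]); o=T[:3,3]
    return o+d*(z-o[2])/d[2]
def proj(ci,p):
    f=210/np.tan(np.radians(ci["fovy"]/2)); T=ci["cam_to_world"]
    c=T[:3,:3].T@(np.asarray(p,float)-T[:3,3]); return np.array([ci["cx"]-f*c[0]/c[2],ci["cy"]+f*c[1]/c[2]])
def move(target,yaw=None):
    "shift in tool units (40mm) and turn units (5deg) to reach target TCP with tool y axis at yaw (mod 180)"
    o=bot.get_obs(); R=o["orientation"]; d=R.T@(np.array(target,float)-o["tool_pos"])/40
    y=np.degrees(np.arctan2(R[1,1],R[0,1])); t=None
    if yaw is not None:
        t=-((yaw-y+90)%180-90)/5     # tool z down: positive turn lowers world yaw
    print("tcp",o["tool_pos"].round(1),"yaw_y",round(y,2),"q6",o["joint_positions"][5].round(1),"shift",d.round(3),"turn",t,"F",o["ft_force"].round(1),"w",round(o["grip_width"],1),"t",o["t"])
E
python3 - <<'E'
from h import *
ci=bot.camera_info("top"); k=.7
for n,p,z in [("base",(327,247),14),("base",(389,228),14),("base",(407,283),14),("base",(345,304),14),("hub",(366,265),55),("rnd1",(265,355),12),("r1tab",(254,341),6),("rnd2",(497,350),12),("r2tab",(483,364),6),("rect",(508,263),12),("recttab",(528,258),6),("piv",(397,276),68),("peg",(394,312),68),("wash",(281,268),0),("amber",(600,312),0),("beaker",(407,176),0),("rack",(204,318),30)]:
    w=ray(ci,(p[0]*k,p[1]*k),z); print(n,w.round(0),round(np.hypot(w[0],w[1])))
E
```

```text
base [654. 130.  14.] 666
base [692.  -4.  14.] 692
base [571. -40.  14.] 572
base [529.  93.  14.] 537
hub [603.  45.  55.] 605
rnd1 [425. 263.  12.] 500
r1tab [456. 288.   6.] 539
rnd2 [ 423. -225.   12.] 479
r2tab [ 395. -195.    6.] 440
rect [ 609. -256.   12.] 660
recttab [ 620. -300.    6.] 689
piv [576. -19.  68.] 576
peg [501. -11.  68.] 501
wash [613. 231.   0.] 655
amber [ 500. -448.    0.] 671
beaker [812. -46.   0.] 813
rack [504. 388.  30.] 636
```

```bash
python3 -c "
from h import *
move((423,-225,190),43)"
```

```text
tcp [ 143.  -607.7  187. ] yaw_y -76.77 q6 -10.2 shift [ 9.004 -7.711 -0.056] turn 12.045211460764904 F [ 0.3 -0.3  2.1] w 87.0 t 0.1
```

Request:
step_arm:
  hand: [1, 1, 1, 1, 1, 1, 1, 1, 1, 1, 1, 1]
  translation:
    - [9, -7.7, 0]
    - [9, -7.7, 0]
    - [9, -7.7, 0]
    - [9, -7.7, 0]
    - [9, -7.7, 0]
    - [9, -7.7, 0]
    - [9, -7.7, 0]
    - [9, -7.7, 0]
    - [9, -7.7, 0]
    - [9, -7.7, 0]
    - [9, -7.7, 0]
    - [9, -7.7, 0]
  turn: [12, 12, 12, 12, 12, 12, 12, 12, 12, 12, 12, 12]

```text
t: 1.3
tool_pos: [423.1, -224.8, 187.6]
orientation: [[0.687, -0.727, -0.001], [-0.727, -0.687, 0.002], [-0.002, -0.001, -1.0]]
ft_force: [-0.5, 0.1, 0.1]
grip_width: 87.4
```

```bash
python3 - <<'E'
from h import *
move((423,-225,190),43)
ci=bot.camera_info("wrist"); im=bot.snapshot("wrist"); cv2.imwrite("pics/w1.png",cv2.resize(im[:,:,::-1],(800,600),interpolation=cv2.INTER_CUBIC))
np.save("w1.npy",ci)
E
```

```text
tcp [ 423.1 -224.8  187.6] yaw_y -136.62 q6 95.2 shift [ 0.003  0.006 -0.06 ] turn 0.07598435293139119 F [-0.5  0.1  0.1] w 87.4 t 1.3
```

View pics/w1.png

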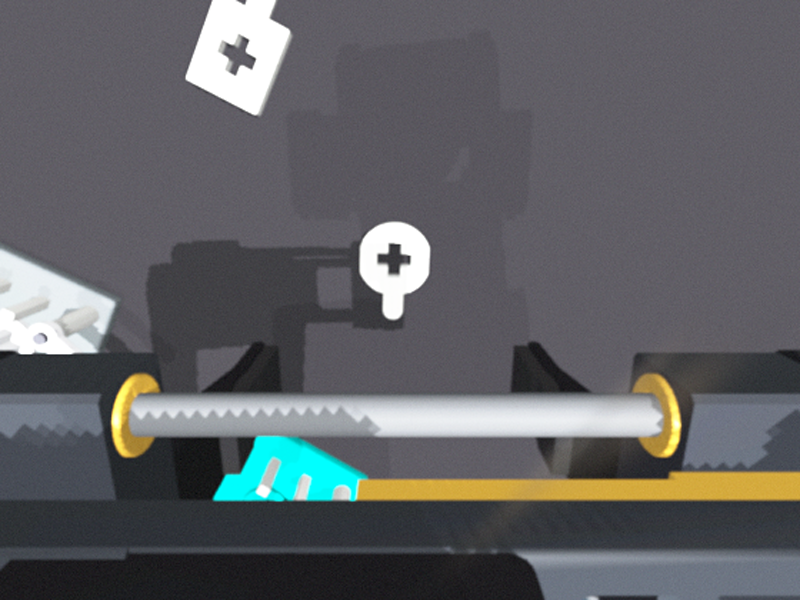

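Round plate: bore at (394,259), tab end at (393,316). Rect plate: bore at (238,54), corners at about (187,76), (260,115) and (291,38).

```bash
python3 - <<'E'
from h import *
ci=np.load("w1.npy",allow_pickle=True).item()
f=lambda p,z:ray(ci,(p[0]*.7,p[1]*.7),z)[:2]
a=f((394.5,259),12);b=f((393.3,316),6);print("r2",a,"tab",b,np.degrees(np.arctan2(*(b-a)[::-1])),np.linalg.norm(b-a))
a=f((394,259),12);b=f((394,244),12);c=f((394,273),12);print(b,c,np.degrees(np.arctan2(*(c-b)[::-1])),np.linalg.norm(b-c))
a=f((238,54),12);p,q,r=f((187,76),12),f((260,115),12),f((291,38),12)
print("rect",a,p,q,r,np.degrees(np.arctan2(*(r-q)[::-1])),np.degrees(np.arctan2(*(p-q)[::-1])),np.linalg.norm(r-q),np.linalg.norm(p-q))
move((*f((394.5,259),12),60),43)
E
```

```text
r2 [ 424.32027679 -225.26265922] tab [ 390.6066821  -188.08593344] 132.2032123153495 50.186805109457445
[ 432.96140022 -233.82716975] [ 416.68745864 -216.59361536] 133.3595688605913 23.70309202394318
rect [ 608.8708295  -256.78174096] [ 626.78814934 -219.84806665] [ 571.46541891 -235.59540229] [ 587.85723384 -290.90936546] -73.49326520352685 15.8887353361082 57.69164686944554 57.52028409480137
tcp [ 422.7 -225.6  187.6] yaw_y -136.73 q6 95.2 shift [ 0.026 -0.033  3.19 ] turn 0.05354890822335392 F [-0.8 -0.4  0.2] w 87.4 t 1.35
```

Request:
step_arm:
  hand: [1, 1, 1, 1, 1, 1, 1, 1]
  translation:
    - [0.03, -0.03, 1.2]
    - [0.03, -0.03, 2.4]
    - [0.03, -0.03, 3.4]
    - [0.03, -0.03, 4.1]
    - [0.03, -0.03, 4.4]
    - [0.03, -0.03, 4.6]
    - [0.03, -0.03, 4.6]
    - [0.03, -0.03, 4.6]
  turn: [0, 0, 0, 0, 0, 0, 0, 0]

```text
t: 2.15
tool_pos: [425.0, -226.4, 4.6]
orientation: [[0.685, -0.728, 0.001], [-0.728, -0.685, 0.0], [0.001, -0.001, -1.0]]
ft_force: [-0.6, -0.7, -0.3]
grip_width: 86.9
```

Request:
step_arm:
  hand: [0, 0, 0, 0, 0, 0]
  translation:
    - [0, 0, 0]
    - [0, 0, 0]
    - [0, 0, 0]
    - [0, 0, 0]
    - [0, 0, 0]
    - [0, 0, 0]
  turn: [0, 0, 0, 0, 0, 0]

```text
t: 2.75
tool_pos: [425.0, -226.3, 4.6]
orientation: [[0.685, -0.728, 0.001], [-0.728, -0.685, 0.0], [0.001, -0.001, -1.0]]
ft_force: [-0.8, -0.7, -0.5]
grip_width: 46.9
```

Request:
step_arm:
  hand: [0, 0, 0]
  translation:
    - [0, 0, 0]
    - [0, 0, 0]
    - [0, 0, 0]
  turn: [0, 0, 0]

```text
t: 3.05
tool_pos: [424.9, -226.3, 4.6]
orientation: [[0.685, -0.728, 0.001], [-0.728, -0.685, 0.0], [0.0, -0.001, -1.0]]
ft_force: [0.4, -0.6, -0.1]
grip_width: 22.9
```

```bash
python3 - <<'E'
from h import *
a=bot.snapshot("wrist");move((424,-225,190),43)
cv2.imwrite("pics/w2.png",cv2.resize(a[:,:,::-1],(800,600)))
E
```

```text
tcp [ 425.  -226.3    4.5] yaw_y -136.75 q6 95.3 shift [-0.038 -0.008 -4.637] turn 0.04902876854075657 F [-0.3 -0.3 -0.6] w 19.0 t 3.1
```

View pics/w2.png

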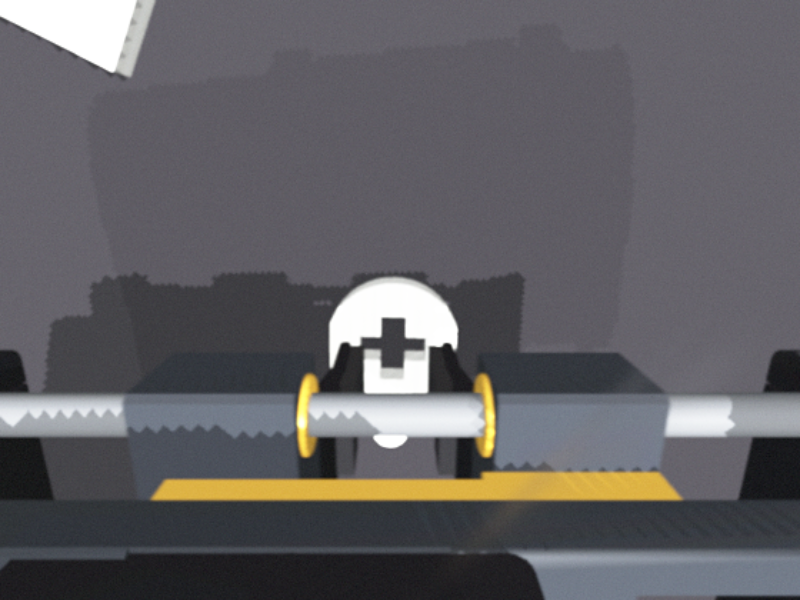

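```bash
python3 - <<'E'
from h import *
ci=bot.camera_info("wrist");o=bot.get_obs();R=o["orientation"]
for p,z in [((393,343),12),((393,279),12),((390,445),6)]:
    w=ray(ci,(p[0]*.7,p[1]*.7),z); print(w.round(1),"tool frame",(R.T@(w-o["tool_pos"])).round(1))
print(proj(ci,o["tool_pos"])/.7, (R.T@(ci["cam_to_world"][:3,3]-o["tool_pos"])).round(1))
ct=bot.camera_info("top"); im=bot.snapshot("top"); cv2.imwrite("pics/t1.png",cv2.resize(im[:,:,::-1][180:330,200:400],(800,600),interpolation=cv2.INTER_CUBIC))
E
```

```text
[ 425.9 -226.1   12. ] tool frame [ 0.6 -0.8 -7.5]
[ 445.3 -246.7   12. ] tool frame [28.8 -0.8 -7.5]
[ 390.1 -185.9    6. ] tool frame [-53.3  -2.3  -1.5]
[394.89612051 338.07816748] [ 7.410e+01  1.000e-01 -1.965e+02]
```

```bash
python3 - <<'E'
from h import *
c=bot.camera_info("side"); p=proj(c,bot.get_obs()["tool_pos"]); print(p, proj(bot.camera_info("top"),bot.get_obs()["tool_pos"]))
im=bot.snapshot("side"); x,y=(p-[50,50]).astype(int); a=cv2.resize(im[y:y+75,x:x+100,::-1],(800,600),interpolation=cv2.INTER_CUBIC)
cv2.circle(a,(int((p[0]-x)*8),int((p[1]-y)*8)),3,(0,0,255),-1); cv2.imwrite("pics/s1.png",a)
E
```

```text
[327.07354238 197.71606205] [348.16040147 244.63887912]
```

View pics/s1.png

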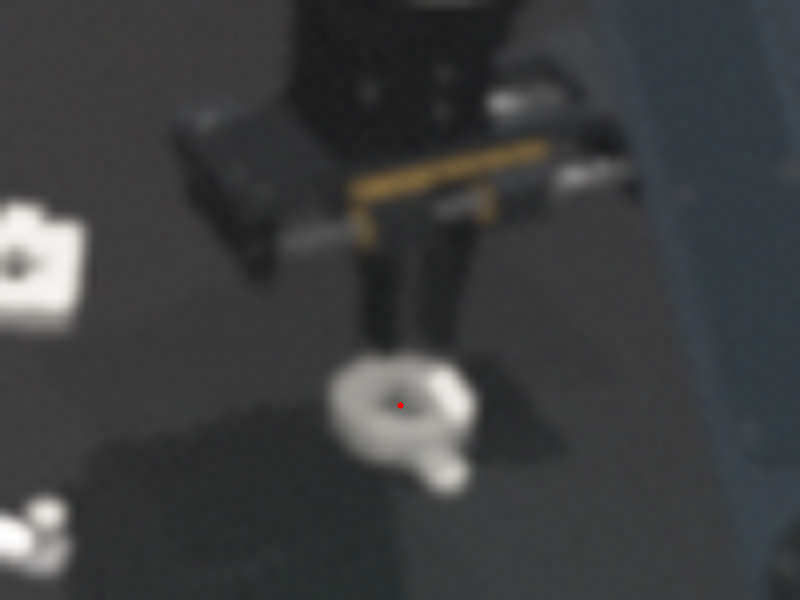

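```bash
python3 - <<'E'
from h import *
c=bot.camera_info("side"); o=bot.get_obs(); p0=proj(c,o["tool_pos"])
for dz in (10,20,25,30,35,40): print(dz,((proj(c,o["tool_pos"]+[0,0,dz])-p0)*8+[400,405]).round(0))
w=bot.camera_info("wrist");R=o["orientation"]
for dz in (0,20,30,40):print(dz,[(proj(w,o["tool_pos"]+R@[9.5,s*(o["grip_width"]/2),-dz])/.7).round(0) for s in(-1,1)])
print(o["grip_width"])
E
```

```text
10 [402. 386.]
20 [403. 366.]
25 [404. 356.]
30 [405. 347.]
35 [406. 337.]
40 [406. 327.]
0 [array([383., 318.]), array([407., 318.])]
20 [array([381., 333.]), array([409., 333.])]
30 [array([381., 343.]), array([409., 343.])]
40 [array([380., 353.]), array([410., 353.])]
10.924677832207244
```

Request:
step_arm:
  hand: [1, 1, 1, 1, 1, 1, 1, 1, 1, 1, 1, 1]
  translation:
    - [0, 0, 0]
    - [0, 0, 0]
    - [0, 0, 0]
    - [0, 0, 0]
    - [0, 0, 0]
    - [0, 0, 0]
    - [0, 0, 0]
    - [0, 0, 0]
    - [0, 0, 0]
    - [0, 0, 0]
    - [0, 0, 0]
    - [0, 0, 0]
  turn: [0, 0, 0, 0, 0, 0, 0, 0, 0, 0, 0, 0]

```text
t: 4.4
tool_pos: [425.0, -226.3, 4.6]
orientation: [[0.685, -0.728, 0.001], [-0.728, -0.685, 0.0], [0.0, -0.001, -1.0]]
ft_force: [-0.2, -0.4, 0.1]
grip_width: 86.2
```

Request:
step_arm:
  hand: [1, 1, 1, 1]
  translation:
    - [0, 0, 0.2]
    - [0, 0, 0.4]
    - [0, 0, 0.4]
    - [0, 0, 0.4]
  turn: [0, 0, 0, 0]

```text
t: 4.8
tool_pos: [424.6, -226.0, -12.0]
orientation: [[0.685, -0.728, -0.0], [-0.728, -0.685, 0.001], [-0.001, -0.001, -1.0]]
ft_force: [0.1, 0.3, -0.0]
grip_width: 87.0
```

Request:
step_arm:
  hand: [1, 1, 1]
  translation:
    - [0, 0, 0.1]
    - [0, 0, 0.2]
    - [0, 0, 0.2]
  turn: [0, 0, 0]

```text
t: 5.1
tool_pos: [424.3, -225.7, -20.5]
orientation: [[0.685, -0.728, -0.001], [-0.728, -0.685, 0.002], [-0.002, -0.001, -1.0]]
ft_force: [0.5, 0.1, -0.4]
grip_width: 87.0
```

```bash
python3 - <<'E'
from h import *
move((425,-226,-25))
c=bot.camera_info("side"); p=proj(c,bot.get_obs()["tool_pos"])
im=bot.snapshot("side"); x,y=(p-[50,50]).astype(int); a=cv2.resize(im[y:y+75,x:x+100,::-1],(800,600),interpolation=cv2.INTER_CUBIC)
b=cv2.resize(bot.snapshot("wrist")[:,:,::-1],(800,600)); cv2.imwrite("pics/s2.png",np.hstack([a[:,100:600],b[:,100:700]])[:, :, :][::1])
E
```

```text
tcp [ 424.3 -225.7  -20.5] yaw_y -136.76 q6 95.3 shift [ 0.017 -0.008  0.112] turn None F [ 0.5  0.1 -0.4] w 87.0 t 5.1
```

Request:
step_arm:
  hand: [1, 1]
  translation:
    - [0, 0, 0.1]
    - [0, 0, 0.1]
  turn: [0, 0]

```text
t: 5.4
tool_pos: [424.4, -225.8, -24.4]
orientation: [[0.685, -0.728, -0.001], [-0.728, -0.685, 0.002], [-0.002, -0.001, -1.0]]
ft_force: [-0.7, 0.1, 1.0]
grip_width: 87.5
```

Request:
step_arm:
  hand: [1, 1]
  translation:
    - [0, 0, 0.05]
    - [0, 0, 0.05]
  turn: [0, 0]

```text
t: 5.6
tool_pos: [424.3, -225.7, -26.6]
orientation: [[0.685, -0.728, -0.001], [-0.728, -0.685, 0.002], [-0.002, -0.001, -1.0]]
ft_force: [-0.3, -0.2, -0.1]
grip_width: 87.0
```

Request:
step_arm:
  hand: [1, 1]
  translation:
    - [0, 0, 0.05]
    - [0, 0, 0.05]
  turn: [0, 0]

```text
t: 5.8
tool_pos: [424.1, -225.6, -28.8]
orientation: [[0.685, -0.728, -0.001], [-0.728, -0.685, 0.002], [-0.002, -0.001, -1.0]]
ft_force: [0.4, -0.2, 0.1]
grip_width: 86.9
```

Request:
step_arm:
  hand: [0, 0, 0, 0, 0, 0, 0, 0]
  translation:
    - [0, 0, 0]
    - [0, 0, 0]
    - [0, 0, 0]
    - [0, 0, 0]
    - [0, 0, 0]
    - [0, 0, 0]
    - [0, 0, 0]
    - [0, 0, 0]
  turn: [0, 0, 0, 0, 0, 0, 0, 0]

```text
t: 6.6
tool_pos: [424.2, -225.6, -28.8]
orientation: [[0.685, -0.728, -0.001], [-0.728, -0.685, 0.002], [-0.002, -0.001, -1.0]]
ft_force: [1.1, 0.1, 1.1]
grip_width: 53.8
```

```bash
python3 - <<'E'
from h import *
move((425,-226,-25))
c=bot.camera_info("side"); p=proj(c,bot.get_obs()["tool_pos"])
im=bot.snapshot("side"); x,y=(p-[50,50]).astype(int); a=cv2.resize(im[y:y+75,x:x+100,::-1],(800,600),interpolation=cv2.INTER_CUBIC)
b=cv2.resize(bot.snapshot("wrist")[:,:,::-1],(800,600)); cv2.imwrite("pics/s2.png",np.hstack([a[:,200:600],b[:,200:600]]))
E
```

```text
tcp [ 424.2 -225.6  -28.8] yaw_y -136.76 q6 95.3 shift [ 0.02  -0.007 -0.095] turn None F [1.1 0.1 1.1] w 53.8 t 6.6
```

View pics/s2.png

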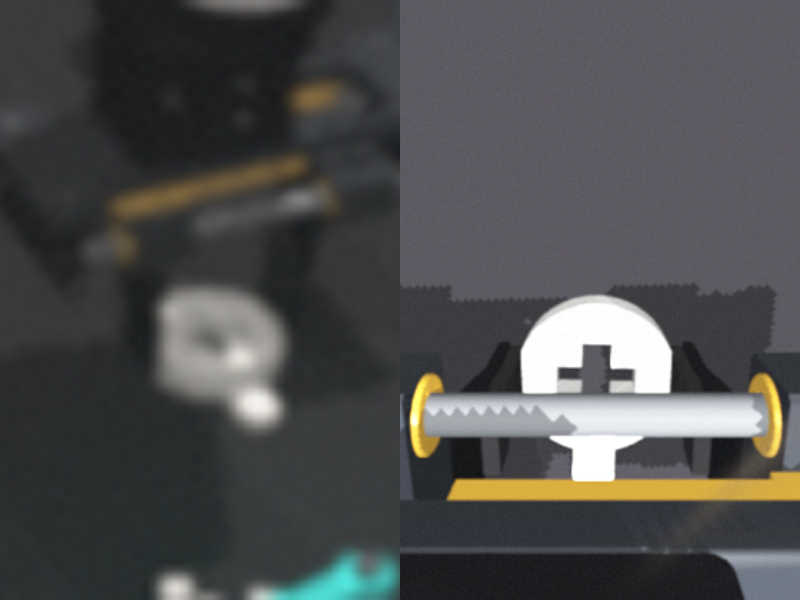

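The plate is gripped, with the width at 53.8 mm. The true fingertips sit about 30 mm higher than the reported TCP, so a reported z of −28.8 means the plate is on the bench and −8.8 means it is on the seat. Next I lift and look at the hub.

Request:
step_arm:
  hand: [0, 0, 0, 0, 0, 0]
  translation:
    - [0, 0, -0.3]
    - [0, 0, -1.2]
    - [0, 0, -2.4]
    - [0, 0, -3.6]
    - [0, 0, -4.7]
    - [0, 0, -4.7]
  turn: [0, 0, 0, 0, 0, 0]

```text
t: 7.3
tool_pos: [427.8, -228.8, 165.4]
orientation: [[0.685, -0.728, 0.009], [-0.728, -0.685, -0.007], [0.012, -0.002, -1.0]]
ft_force: [0.8, -0.3, -2.5]
grip_width: 53.3
```

Request:
step_arm:
  hand: [0, 0, 0, 0, 0, 0, 0, 0, 0, 0, 0, 0]
  translation:
    - [-0.4, -1.1, 0]
    - [-0.8, -2.2, 0]
    - [-1.2, -3.3, 0]
    - [-1.6, -4.4, 0]
    - [-2.0, -5.5, 0]
    - [-2.4, -6.6, 0]
    - [-2.8, -7.7, 0]
    - [-3.16, -8.6, 0]
    - [-3.16, -8.6, 0]
    - [-3.16, -8.6, 0]
    - [-3.16, -8.6, 0]
    - [-3.16, -8.6, 0]
  turn: [0.7, 1.4, 2.1, 2.8, 3.5, 4.2, 4.9, 5.26, 5.26, 5.26, 5.26, 5.26]

```text
t: 8.5
tool_pos: [590.8, 97.7, 164.3]
orientation: [[0.29, -0.957, 0.008], [-0.957, -0.29, -0.008], [0.009, -0.005, -1.0]]
ft_force: [0.4, -0.4, -0.9]
grip_width: 53.3
```

```bash
python3 - <<'E'
from h import *
move((588,102,160),17)
ci=bot.camera_info("wrist"); im=bot.snapshot("wrist"); cv2.imwrite("pics/w3.png",cv2.resize(im[:,:,::-1],(800,600),interpolation=cv2.INTER_CUBIC))
np.save("w3.npy",ci)
E
```

```text
tcp [590.8  97.7 164.3] yaw_y -163.14 q6 162.3 shift [-0.124  0.035  0.105] turn -0.027135109739629116 F [ 0.4 -0.4 -0.9] w 53.3 t 8.5
```

View pics/w3.png

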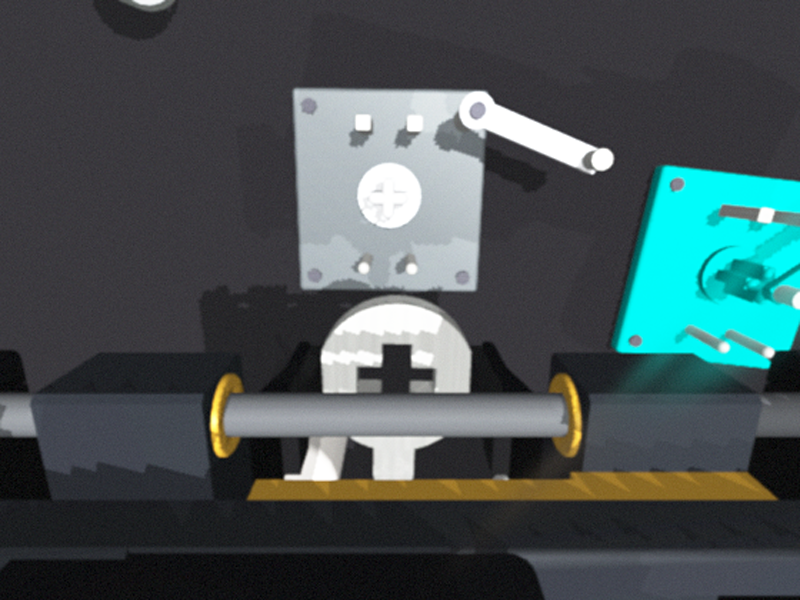

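```bash
python3 - <<'E'
from h import *
ci=np.load("w3.npy",allow_pickle=True).item();o=bot.get_obs();R=o["orientation"]
f=lambda p,z:ray(ci,(p[0]*.7,p[1]*.7),z)
P=[f((363,122),54),f((414.5,123),54),f((363,268),56),f((411,268),56)]
for p in P: print(p.round(1))
s=(P[0]+P[1])/2;r=(P[2]+P[3])/2
print("mid",((s+r)/2).round(1),"dist",np.linalg.norm((r-s)[:2]),"dir y",np.degrees(np.arctan2(*(r-s)[:2][::-1])),"pin dx",[np.linalg.norm(P[i]-P[i+1]) for i in(0,2)],[np.degrees(np.arctan2(*(P[i]-P[i+1])[:2][::-1])) for i in(0,2)])
print("hub",f((390,195),55).round(1),"boss",f((389,196),20).round(1))
print("base",sum(f(p,14) for p in[(293,88),(487,93),(477,290),(302,290)])/4)
print("piv",f((477,110),69).round(1),"peg",f((601,159),84).round(1))
# held bore: plate top is 41 above reported tcp (12+28.8)
zb=o["tool_pos"][2]+40.8
w=f((397,381),zb); print("bore",w.round(1),"tool frame",(R.T@(w-o["tool_pos"])).round(1), "front edge", (R.T@(f((396,298),zb)-o["tool_pos"])).round(1))
im=cv2.imread("pics/w3.png")
cv2.imwrite("pics/w3c.png",np.vstack([cv2.resize(im[150:240,335:445],(550,300*3//2),interpolation=cv2.INTER_CUBIC)]))
E
```

```text
[639.9   7.   54. ]
[609.4  -1.6  54. ]
[614.8  94.9  56. ]
[584.4  85.6  56. ]
mid [612.1  46.5  55. ] dist 91.05450765093553 dir y 105.97363399820931 pin dx [np.float64(31.774607909911254), np.float64(31.823276790445732)] [np.float64(15.819380139556687), np.float64(16.95949205030361)]
hub [611.3  44.3  55. ] boss [611.9  47.1  20. ]
base [611.46827072  46.96355248  14.        ]
piv [576.7 -17.5  69. ] peg [502.7 -11.   84. ]
bore [589.7  98.8 205.2] tool frame [ -1.1   0.7 -40.8] front edge [ 30.    0.3 -40.5]
```

View pics/w3c.png

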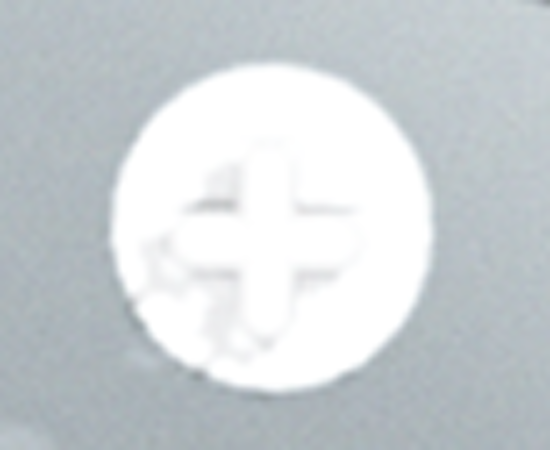

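```bash
python3 -c "
from h import *
move((612.2,46.4,60),16.4)"
```

```text
tcp [591.   97.7 164.4] yaw_y -163.14 q6 162.3 shift [ 1.355 -0.119  2.625] turn 0.09107489734367391 F [-0.7  0.2 -2.1] w 53.4 t 8.55
```

Request:
step_arm:
  hand: [0, 0, 0, 0, 0, 0, 0, 0]
  translation:
    - [0.7, -0.06, 0]
    - [1.35, -0.12, 0.5]
    - [1.35, -0.12, 1.4]
    - [1.35, -0.12, 2.2]
    - [1.35, -0.12, 2.6]
    - [1.35, -0.12, 2.6]
    - [1.35, -0.12, 2.6]
    - [1.35, -0.12, 2.6]
  turn: [0.1, 0.1, 0.1, 0.1, 0.1, 0.1, 0.1, 0.1]

```text
t: 9.35
tool_pos: [613.5, 46.1, 62.5]
orientation: [[0.281, -0.96, 0.012], [-0.96, -0.281, -0.008], [0.011, -0.009, -1.0]]
ft_force: [0.5, -0.8, -1.6]
grip_width: 53.5
```

```bash
python3 -c "
from h import *
move((612.2,46.4,32),16.4)"
```

```text
tcp [613.5  46.1  62.5] yaw_y -163.67 q6 158.1 shift [-0.024  0.035  0.763] turn -0.014030340286626596 F [ 0.5 -0.8 -1.6] w 53.5 t 9.35
```

Request:
step_arm:
  hand: [0, 0, 0, 0, 0]
  translation:
    - [-0.02, 0.03, 0.4]
    - [-0.02, 0.03, 0.7]
    - [-0.02, 0.03, 0.8]
    - [-0.02, 0.03, 0.9]
    - [-0.02, 0.03, 1.0]
  turn: [0, 0, 0, 0, 0]

```text
t: 9.85
tool_pos: [613.0, 46.2, 22.7]
orientation: [[0.281, -0.96, 0.012], [-0.96, -0.281, -0.008], [0.011, -0.01, -1.0]]
ft_force: [0.0, -0.0, -1.5]
grip_width: 53.3
```

Request:
step_arm:
  hand: [0, 0, 0]
  translation:
    - [0, 0, 0.05]
    - [0, 0, 0.1]
    - [0, 0, 0.15]
  turn: [0, 0, 0]

```text
t: 10.15
tool_pos: [613.3, 46.2, 16.7]
orientation: [[0.281, -0.96, 0.013], [-0.96, -0.281, -0.008], [0.011, -0.01, -1.0]]
ft_force: [-0.8, 0.3, -0.8]
grip_width: 53.8
```

Request:
step_arm:
  hand: [0, 0, 0, 0]
  translation:
    - [0, 0, 0.12]
    - [0, 0, 0.24]
    - [0, 0, 0.36]
    - [0, 0, 0.45]
  turn: [0, 0, 0, 0]

```text
t: 10.55
tool_pos: [613.2, 46.0, -1.9]
orientation: [[0.281, -0.96, 0.012], [-0.96, -0.281, -0.008], [0.011, -0.009, -1.0]]
ft_force: [-0.3, 0.2, -1.6]
grip_width: 53.5
```

Request:
step_arm:
  hand: [0, 0, 0]
  translation:
    - [0, 0, 0.05]
    - [0, 0, 0.1]
    - [0, 0, 0.15]
  turn: [0, 0, 0]

```text
t: 10.85
tool_pos: [613.4, 46.0, -8.1]
orientation: [[0.281, -0.96, 0.012], [-0.96, -0.281, -0.008], [0.011, -0.01, -1.0]]
ft_force: [0.5, 0.4, -1.9]
grip_width: 53.3
```

Request:
step_arm:
  hand: [0, 0]
  translation:
    - [0, 0, 0.03]
    - [0, 0, 0.05]
  turn: [0, 0]

```text
t: 11.05
tool_pos: [613.4, 45.9, -8.7]
orientation: [[0.281, -0.96, 0.012], [-0.96, -0.281, -0.008], [0.011, -0.009, -1.0]]
ft_force: [-2.3, -0.8, 12.2]
grip_width: 53.4
```

Request:
step_arm:
  hand: [1, 1, 1, 1, 1]
  translation:
    - [0, 0, 0]
    - [0, 0, 0]
    - [0, 0, 0]
    - [0, 0, 0]
    - [0, 0, 0]
  turn: [0, 0, 0, 0, 0]

```text
t: 11.55
tool_pos: [613.4, 45.9, -8.9]
orientation: [[0.281, -0.96, 0.012], [-0.96, -0.281, -0.008], [0.011, -0.009, -1.0]]
ft_force: [0.3, 0.3, -0.2]
grip_width: 83.5
```

Request:
step_arm:
  hand: [1, 1, 1, 1, 1, 1]
  translation:
    - [0, 0, -0.4]
    - [0, 0, -1.2]
    - [0, 0, -2.3]
    - [0, 0, -3.4]
    - [0, 0, -4.4]
    - [0, 0, -4.4]
  turn: [0, 0, 0, 0, 0, 0]

```text
t: 12.15
tool_pos: [616.2, 47.0, 175.1]
orientation: [[0.281, -0.959, 0.027], [-0.959, -0.282, -0.01], [0.017, -0.023, -1.0]]
ft_force: [0.9, 0.0, 0.4]
grip_width: 87.1
```

```bash
python3 -c "
from h import *
move((608.9,-256.8,140),16.3)"
```

```text
tcp [616.2  47.  175.1] yaw_y -163.63 q6 158.1 shift [7.222 2.335 0.946] turn 0.013629616728474047 F [0.9 0.  0.4] w 87.1 t 12.15
```

```bash
python3 -c "
from h import *
move((608.9,-256.8,140),16.3)
for i in range(6): bot.snapshot('side')
move((608.9,-256.8,140),16.3); print(bot.get_obs()['orientation'][:,2])"
```

```text
tcp [616.2  47.  175.1] yaw_y -163.63 q6 158.1 shift [7.222 2.335 0.946] turn 0.013629616728474047 F [0.9 0.  0.4] w 87.1 t 12.15
tcp [609.9  47.4 165.5] yaw_y -163.66 q6 158.1 shift [7.285 2.167 0.695] turn 0.00792786922020241 F [ 0.1  0.5 -0.4] w 87.3 t 12.45
[ 0.00839513 -0.00771399 -0.99993501]
```

Request:
step_arm:
  hand: [1, 1, 1, 1, 1, 1, 1, 1, 1, 1, 1]
  translation:
    - [1, 0.3, 0]
    - [2, 0.6, 0]
    - [3.1, 0.9, 0.1]
    - [4.2, 1.2, 0.1]
    - [5.3, 1.5, 0.1]
    - [6.4, 1.9, 0.1]
    - [7.28, 2.17, 0.1]
    - [7.28, 2.17, 0.1]
    - [7.28, 2.17, 0.1]
    - [7.28, 2.17, 0.1]
    - [7.28, 2.17, 0.1]
  turn: [0, 0, 0, 0, 0, 0, 0, 0, 0, 0, 0]

```text
t: 13.55
tool_pos: [608.3, -254.7, 163.2]
orientation: [[0.283, -0.959, 0.007], [-0.959, -0.283, -0.007], [0.008, -0.005, -1.0]]
ft_force: [0.7, -0.5, 0.6]
grip_width: 87.0
```

```bash
python3 - <<'E'
from h import *
move((608.9,-256.8,140),16.5)
ci=bot.camera_info("wrist"); im=bot.snapshot("wrist"); cv2.imwrite("pics/w4.png",cv2.resize(im[:,:,::-1],(800,600),interpolation=cv2.INTER_CUBIC))
np.save("w4.npy",ci); print(bot.get_obs()["orientation"][:,2])
E
```

```text
tcp [ 608.3 -254.7  163.2] yaw_y -163.56 q6 131.2 shift [0.051 0.003 0.58 ] turn -0.011608916863622198 F [ 0.7 -0.5  0.6] w 87.0 t 13.55
[ 0.00752299 -0.00699377 -0.99994724]
```

View pics/w4.png

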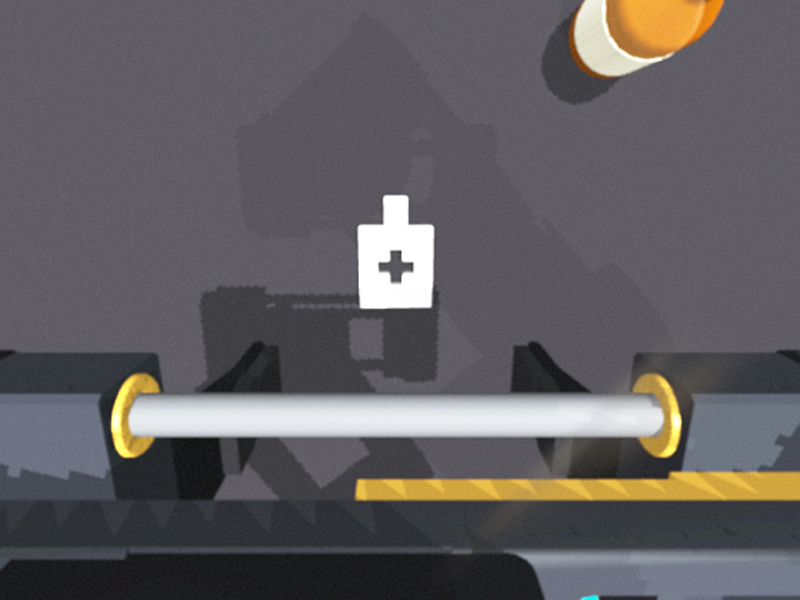

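```bash
python3 - <<'E'
from h import *
ci=np.load("w4.npy",allow_pickle=True).item()
f=lambda p,z:ray(ci,(p[0]*.7,p[1]*.7),z)
a=f((396,266),12);b=(f((395.5,225),12)+f((396,308),12))/2;print(a,b,np.linalg.norm(f((395.5,225),12)-f((396,308),12)))
E
python3 -c "
from h import *
move((609.0,-256.5,-28.5))"
```

```text
[ 609.3822695 -256.6898198   12.       ] [ 609.23814218 -255.5526433    12.        ] 63.88057629343028
tcp [ 608.5 -254.8  163.5] yaw_y -163.55 q6 131.2 shift [3.0e-03 2.5e-02 4.8e+00] turn None F [-0.4  1.  -0.7] w 87.0 t 13.6
```

Request:
step_arm:
  hand: [1, 1, 1, 1, 1, 1, 1, 1, 1]
  translation:
    - [0, 0.01, 0.8]
    - [0, 0.01, 1.8]
    - [0, 0.01, 2.8]
    - [0.01, 0.01, 3.7]
    - [0.01, 0.01, 4.3]
    - [0.01, 0.01, 4.6]
    - [0.01, 0.01, 4.76]
    - [0.01, 0.01, 4.76]
    - [0.01, 0.01, 4.76]
  turn: [0, 0, 0, 0, 0, 0, 0, 0, 0]

```text
t: 14.5
tool_pos: [610.8, -257.0, -25.5]
orientation: [[0.283, -0.959, 0.01], [-0.959, -0.284, -0.008], [0.011, -0.007, -1.0]]
ft_force: [0.5, -0.6, 0.3]
grip_width: 86.9
```

Request:
step_arm:
  hand: [0, 0, 0, 0, 0, 0, 0]
  translation:
    - [0, 0, 0]
    - [0, 0, 0]
    - [0, 0, 0]
    - [0, 0, 0]
    - [0, 0, 0]
    - [0, 0, 0]
    - [0, 0, 0]
  turn: [0, 0, 0, 0, 0, 0, 0]

```text
t: 15.2
tool_pos: [610.7, -257.0, -25.4]
orientation: [[0.284, -0.959, 0.01], [-0.959, -0.284, -0.008], [0.011, -0.007, -1.0]]
ft_force: [-0.5, -0.4, 2.0]
grip_width: 53.1
```

Request:
step_arm:
  hand: [0, 0, 0, 0, 0, 0, 0, 0, 0]
  translation:
    - [0, 0, -0.3]
    - [0, 0, -1.2]
    - [0, 0, -2.2]
    - [0, 0, -3.2]
    - [0, 0, -4.0]
    - [0, 0, -4.0]
    - [0, 0, -4.0]
    - [0, 0, -4.0]
    - [0, 0, -4.0]
  turn: [0, 0, 0, 0, 0, 0, 0, 0, 0]

```text
t: 16.1
tool_pos: [607.8, -254.8, 132.4]
orientation: [[0.283, -0.959, 0.006], [-0.959, -0.283, -0.006], [0.007, -0.004, -1.0]]
ft_force: [0.2, -0.7, -1.7]
grip_width: 52.8
```

```bash
python3 -c "
from h import *
move((613.2,45.4,80),16.3); print(bot.get_obs()['orientation'][:,2])"
```

```text
tcp [ 607.8 -254.8  132.4] yaw_y -163.53 q6 131.2 shift [-7.169 -2.252  1.266] turn 0.033756788131609025 F [ 0.2 -0.7 -1.7] w 52.8 t 16.1
[ 0.00592937 -0.00604382 -0.99996416]
```

Request:
step_arm:
  hand: [0, 0, 0, 0, 0, 0, 0, 0, 0, 0, 0, 0]
  translation:
    - [-1, -0.3, 0]
    - [-2, -0.6, 0]
    - [-3.1, -0.9, 0]
    - [-4.2, -1.3, 0]
    - [-5.3, -1.7, 0]
    - [-6.4, -2.0, 0]
    - [-7.17, -2.25, 0]
    - [-7.17, -2.25, 0]
    - [-7.17, -2.25, 0.6]
    - [-7.17, -2.25, 1.25]
    - [-7.17, -2.25, 1.25]
    - [-7.17, -2.25, 1.25]
  turn: [0, 0, 0, 0, 0, 0, 0, 0, 0, 0, 0, 0]

```text
t: 17.3
tool_pos: [612.5, 44.7, 79.7]
orientation: [[0.283, -0.959, 0.003], [-0.959, -0.283, -0.006], [0.007, -0.002, -1.0]]
ft_force: [-0.4, 0.5, -1.0]
grip_width: 52.7
```

```bash
python3 -c "
from h import *
bot.snapshot('top')
move((613.2,45.4,26),16.3); print(bot.get_obs()['orientation'][:,2])"
```

```text
tcp [613.5  44.7  80.7] yaw_y -163.57 q6 157.8 shift [-0.03   0.008  1.368] turn 0.025330926914034536 F [ 0.7 -0.9 -1.8] w 52.9 t 17.35
[ 0.00597935 -0.0062165  -0.9999628 ]
```

Request:
step_arm:
  hand: [0, 0, 0, 0, 0, 0, 0]
  translation:
    - [-0.02, 0, 0.5]
    - [-0.02, 0, 1.0]
    - [-0.02, 0, 1.2]
    - [-0.02, 0, 1.3]
    - [-0.02, 0, 1.4]
    - [-0.02, 0, 1.45]
    - [-0.02, 0, 1.5]
  turn: [0, 0, 0, 0, 0, 0, 0]

```text
t: 18.05
tool_pos: [614.3, 45.0, 21.3]
orientation: [[0.283, -0.959, 0.007], [-0.959, -0.283, -0.006], [0.008, -0.005, -1.0]]
ft_force: [0.1, 0.7, -0.9]
grip_width: 53.0
```

Request:
step_arm:
  hand: [0, 0, 0, 0]
  translation:
    - [0, 0, 0.08]
    - [0, 0, 0.16]
    - [0, 0, 0.24]
    - [0, 0, 0.26]
  turn: [0, 0, 0, 0]

```text
t: 18.45
tool_pos: [614.3, 45.0, 10.5]
orientation: [[0.283, -0.959, 0.007], [-0.959, -0.283, -0.006], [0.008, -0.005, -1.0]]
ft_force: [-0.3, -0.0, -1.3]
grip_width: 53.0
```

Request:
step_arm:
  hand: [0, 0, 0]
  translation:
    - [0, 0, 0.05]
    - [0, 0, 0.1]
    - [0, 0, 0.12]
  turn: [0, 0, 0]

```text
t: 18.75
tool_pos: [614.4, 45.0, 6.5]
orientation: [[0.283, -0.959, 0.007], [-0.959, -0.283, -0.006], [0.008, -0.005, -1.0]]
ft_force: [-3.2, 0.1, 9.7]
grip_width: 52.9
```

Request:
step_arm:
  hand: [1, 1, 1, 1, 1, 1]
  translation:
    - [0, 0, 0]
    - [0, 0, 0]
    - [0, 0, 0]
    - [0, 0, 0]
    - [0, 0, 0]
    - [0, 0, 0]
  turn: [0, 0, 0, 0, 0, 0]

```text
t: 19.35
tool_pos: [614.4, 45.0, 6.4]
orientation: [[0.283, -0.959, 0.007], [-0.959, -0.283, -0.006], [0.008, -0.005, -1.0]]
ft_force: [0.5, -0.6, 0.4]
grip_width: 85.8
```

Request:
step_arm:
  hand: [1, 1, 1, 1, 1, 1, 1, 1, 1]
  translation:
    - [0, 0, -0.3]
    - [0, 0, -1]
    - [0, 0, -2]
    - [0, 0, -3]
    - [0, 0, -4]
    - [0, 0, -4.2]
    - [0, 0, -4.2]
    - [0, 0, -4.2]
    - [0, 0, -4.2]
  turn: [0, 0, 0, 0, 0, 0, 0, 0, 0]

```text
t: 20.25
tool_pos: [611.6, 46.2, 172.5]
orientation: [[0.283, -0.959, 0.003], [-0.959, -0.283, -0.006], [0.007, -0.001, -1.0]]
ft_force: [-0.1, 0.2, 0.6]
grip_width: 86.9
```

```bash
python3 - <<'E'
from h import *
im=bot.snapshot("wrist"); cv2.imwrite("pics/w5.png",cv2.resize(im[:,:,::-1],(800,600),interpolation=cv2.INTER_CUBIC))
move((425,263,165),-51); print(bot.get_obs()['orientation'][:,2])
E
```

```text
tcp [611.8  46.2 172.4] yaw_y -163.57 q6 157.8 shift [-6.521  2.946  0.139] turn 13.485025785364428 F [ 0.3 -0.4  0.2] w 87.3 t 20.3
[ 0.00313716 -0.00582191 -0.99997813]
```

View pics/w5.png

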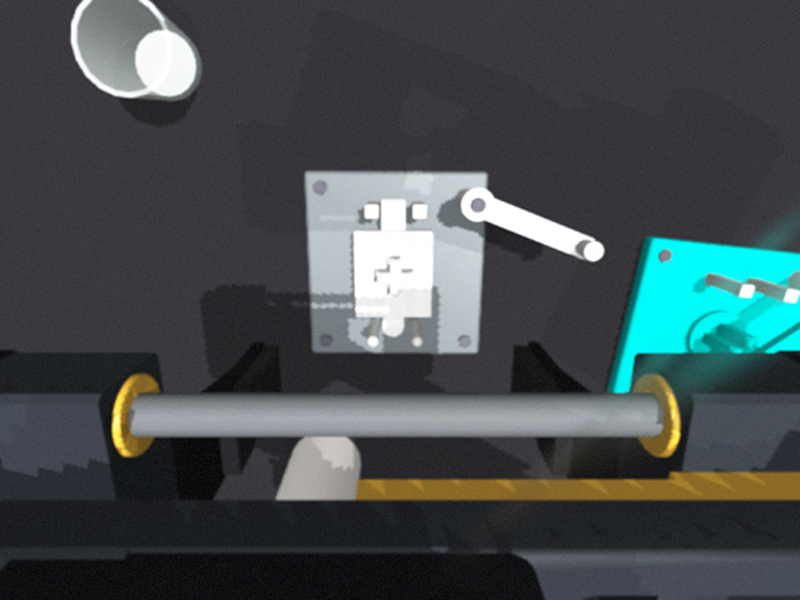

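Both plates are seated, with the rect plate's tab between the square pins and the round plate's tab between the round pins. Next is the last round plate.

Request:
step_arm:
  hand: [1, 1, 1, 1, 1, 1, 1, 1, 1, 1, 1, 1]
  translation:
    - [-0.6, 0.3, 0]
    - [-1.2, 0.6, 0]
    - [-1.9, 0.9, 0]
    - [-2.6, 1.2, 0]
    - [-3.3, 1.5, 0]
    - [-4, 1.8, 0]
    - [-4.7, 2.1, 0]
    - [-5.4, 2.4, 0]
    - [-6, 2.7, 0]
    - [-6.5, 2.95, 0]
    - [-6.5, 2.95, 0]
    - [-6.5, 2.95, 0]
  turn: [-1.7, -3.4, -5.1, -6.8, -8.5, -10.2, -11.9, -13.6, -15.3, -17, -17, -17]

```text
t: 21.5
tool_pos: [424.7, 262.1, 169.8]
orientation: [[0.98, 0.197, 0.002], [0.197, -0.98, -0.007], [0.001, 0.007, -1.0]]
ft_force: [0.1, 0.0, -0.3]
grip_width: 86.8
```

```bash
python3 - <<'E'
from h import *
move((425,263,165),-51); print(bot.get_obs()['orientation'][:,2])
E
```

```text
tcp [424.7 262.1 169.8] yaw_y -78.62 q6 98.0 shift [ 0.012 -0.021  0.119] turn -5.523164528904568 F [ 0.1  0.  -0.3] w 86.8 t 21.5
[ 0.00191831 -0.00672027 -0.99997558]
```

Request:
step_arm:
  hand: [1, 1, 1, 1, 1, 1]
  translation:
    - [0, 0, 0]
    - [0, 0, 0]
    - [0, 0, 0]
    - [0, 0, 0]
    - [0, 0, 0]
    - [0, 0, 0]
  turn: [-1.6, -3.2, -4.8, -5.5, -5.5, -5.5]

```text
t: 22.1
tool_pos: [425.4, 261.5, 169.5]
orientation: [[0.781, 0.625, 0.002], [0.625, -0.781, -0.007], [-0.003, 0.007, -1.0]]
ft_force: [-0.1, -0.8, 0.7]
grip_width: 87.2
```

```bash
python3 - <<'E'
from h import *
move((425,263,165),-51)
ci=bot.camera_info("wrist"); im=bot.snapshot("wrist"); cv2.imwrite("pics/w6.png",cv2.resize(im[:,:,::-1],(800,600),interpolation=cv2.INTER_CUBIC))
np.save("w6.npy",ci); print(bot.get_obs()["orientation"][:,2])
E
```

```text
tcp [425.4 261.5 169.5] yaw_y -51.32 q6 70.6 shift [ 0.017 -0.037  0.111] turn -0.06412750897419528 F [-0.1 -0.8  0.7] w 87.2 t 22.1
[ 0.00174777 -0.00695021 -0.99997432]
```

View pics/w6.png

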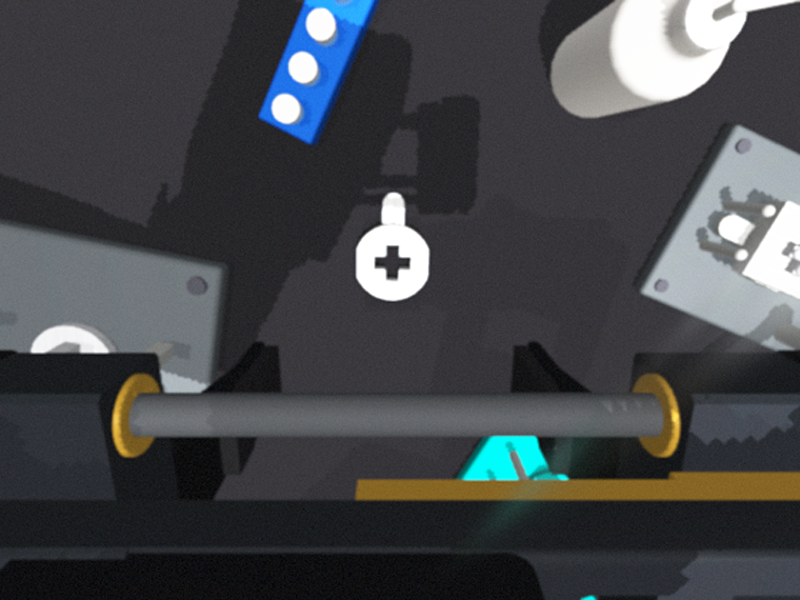

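```bash
python3 - <<'E'
from h import *
ci=np.load("w6.npy",allow_pickle=True).item();o=bot.get_obs();R=o["orientation"]
f=lambda p,z:ray(ci,(p[0]*.7,p[1]*.7),z)
a=f((392.5,262.5),12);b=f((393,193),6);print(a,b,np.degrees(np.arctan2(*(b-a)[:2][::-1])),np.linalg.norm(b-a))
t=a-[0,0,12+26.5]; t[:2]+=R[:2,2]*36
move(t,-51)
E
```

```text
[425.71142983 262.09570527  12.        ] [466.45935452 294.14090664   6.        ] 38.18240827508331 52.185134826954645
tcp [425.3 261.6 169.5] yaw_y -51.28 q6 70.6 shift [ 0.029 -0.029  4.9  ] turn -0.056783157796576236 F [ 1.3 -0.5  0.2] w 86.6 t 22.15
```

Request:
step_arm:
  hand: [1, 1, 1, 1, 1, 1, 1, 1, 1]
  translation:
    - [0.03, -0.03, 0.8]
    - [0.03, -0.03, 1.8]
    - [0.03, -0.03, 2.8]
    - [0.03, -0.03, 3.8]
    - [0.03, -0.03, 4.5]
    - [0.03, -0.03, 4.8]
    - [0.03, -0.03, 4.9]
    - [0.03, -0.03, 4.92]
    - [0.03, -0.03, 4.92]
  turn: [0, 0, 0, 0, 0, 0, 0, 0, 0]

```text
t: 23.05
tool_pos: [426.9, 262.3, -26.2]
orientation: [[0.78, 0.625, 0.004], [0.625, -0.78, -0.006], [-0.001, 0.007, -1.0]]
ft_force: [-0.3, -0.5, -0.8]
grip_width: 87.1
```

Request:
step_arm:
  hand: [0, 0, 0, 0, 0, 0, 0]
  translation:
    - [0, 0, 0]
    - [0, 0, 0]
    - [0, 0, 0]
    - [0, 0, 0]
    - [0, 0, 0]
    - [0, 0, 0]
    - [0, 0, 0]
  turn: [0, 0, 0, 0, 0, 0, 0]

```text
t: 23.75
tool_pos: [426.7, 262.3, -26.0]
orientation: [[0.78, 0.625, 0.004], [0.625, -0.78, -0.006], [-0.001, 0.007, -1.0]]
ft_force: [-1.5, 0.0, 1.8]
grip_width: 53.3
```

Request:
step_arm:
  hand: [0, 0, 0, 0, 0, 0, 0, 0, 0, 0]
  translation:
    - [0, 0, -0.3]
    - [0, 0, -1.2]
    - [0, 0, -2.2]
    - [0, 0, -3.2]
    - [0, 0, -4.2]
    - [0, 0, -4.6]
    - [0, 0, -4.6]
    - [0, 0, -4.6]
    - [0, 0, -4.6]
    - [0, 0, -4.6]
  turn: [0, 0, 0, 0, 0, 0, 0, 0, 0, 0]

```text
t: 24.75
tool_pos: [424.8, 262.9, 156.4]
orientation: [[0.78, 0.625, 0.0], [0.625, -0.78, -0.007], [-0.004, 0.006, -1.0]]
ft_force: [1.0, 0.8, -0.0]
grip_width: 52.9
```

```bash
python3 - <<'E'
from h import *
move((612.6,47.0,80),16.4); print(bot.get_obs()["orientation"][:,2])
E
```

```text
tcp [424.8 262.9 156.4] yaw_y -51.3 q6 70.8 shift [0.297 7.137 1.952] turn -13.54058336616966 F [ 1.   0.8 -0. ] w 52.9 t 24.75
[ 4.47157523e-04 -7.34854710e-03 -9.99972899e-01]
```

Request:
step_arm:
  hand: [0, 0, 0, 0, 0, 0, 0, 0, 0, 0, 0, 0]
  translation:
    - [0, 0.8, 0]
    - [0.1, 1.6, 0]
    - [0.1, 2.5, 0]
    - [0.1, 3.4, 0]
    - [0.2, 4.3, 0]
    - [0.2, 5.2, 0]
    - [0.3, 6.1, 0]
    - [0.3, 6.8, 0]
    - [0.3, 7.14, 0]
    - [0.3, 7.14, 0]
    - [0.3, 7.14, 0]
    - [0.3, 7.14, 0]
  turn: [-1.5, -3, -4.5, -6, -7.5, -9, -10.5, -12, -13.5, -13.5, -13.5, -13.5]

```text
t: 25.95
tool_pos: [611.3, 48.6, 157.3]
orientation: [[-0.278, 0.961, -0.002], [0.961, 0.278, -0.007], [-0.006, -0.004, -1.0]]
ft_force: [0.2, 0.3, -0.9]
grip_width: 53.1
```

```bash
python3 - <<'E'
from h import *
bot.snapshot("top")
R=bot.get_obs()["orientation"]; print(R[:,2])
t=np.array([612.6,47.2,85.]); t[:2]+=R[:2,2]*32; move(t,16.4)
E
```

```text
[-0.00128567 -0.00687196 -0.99997556]
tcp [611.5  48.7 157.6] yaw_y 16.18 q6 -21.6 shift [-0.037  0.018  1.815] turn -0.043170710077538386 F [ 0.3  0.  -0.8] w 53.2 t 26.0
```

Request:
step_arm:
  hand: [0, 0, 0, 0, 0, 0, 0]
  translation:
    - [-0.04, 0.02, 0.6]
    - [-0.04, 0.02, 1.5]
    - [-0.04, 0.02, 2.4]
    - [-0.04, 0.02, 2.9]
    - [-0.04, 0.02, 3.0]
    - [-0.04, 0.02, 3.0]
    - [-0.04, 0.02, 3.0]
  turn: [0, 0, 0, 0, 0, 0, 0]

```text
t: 26.7
tool_pos: [613.8, 46.9, 39.0]
orientation: [[-0.279, 0.96, 0.001], [0.96, 0.279, -0.007], [-0.007, -0.001, -1.0]]
ft_force: [0.2, -0.5, -0.9]
grip_width: 52.9
```

```bash
python3 - <<'E'
from h import *
R=bot.get_obs()["orientation"]; print(R[:,2])
t=np.array([612.6,47.2,22]); t[:2]+=R[:2,2]*32; move(t,16.4)
E
```

```text
[ 0.00147988 -0.00715721 -0.99997329]
tcp [613.8  46.9  39. ] yaw_y 16.2 q6 -21.7 shift [ 0.014 -0.025  0.426] turn -0.04010315029598814 F [ 0.2 -0.5 -0.9] w 52.9 t 26.7
```

Request:
step_arm:
  hand: [0, 0, 0, 0, 0]
  translation:
    - [0.01, -0.02, 0.1]
    - [0.01, -0.02, 0.2]
    - [0.01, -0.02, 0.3]
    - [0.01, -0.02, 0.4]
    - [0.01, -0.02, 0.42]
  turn: [0, 0, 0, 0, 0]

```text
t: 27.2
tool_pos: [612.4, 46.9, 21.5]
orientation: [[-0.279, 0.96, 0.0], [0.96, 0.279, -0.007], [-0.007, -0.002, -1.0]]
ft_force: [-0.2, 0.7, -1.0]
grip_width: 53.1
```

Request:
step_arm:
  hand: [0, 0, 0, 0]
  translation:
    - [0, 0, 0.04]
    - [0, 0, 0.08]
    - [0, 0, 0.11]
    - [0, 0, 0.13]
  turn: [0, 0, 0, 0]

```text
t: 27.6
tool_pos: [612.4, 46.8, 17.9]
orientation: [[-0.279, 0.96, 0.0], [0.96, 0.279, -0.007], [-0.007, -0.002, -1.0]]
ft_force: [-3.8, 0.1, 12.8]
grip_width: 53.4
```

Round 1 seated at reported z 17.9, as expected. I release it and go above the keeper peg with the jaws tangential to its arc.

Request:
step_arm:
  hand: [1, 1, 1, 1, 1, 1]
  translation:
    - [0, 0, 0]
    - [0, 0, 0]
    - [0, 0, 0]
    - [0, 0, 0]
    - [0, 0, 0]
    - [0, 0, 0]
  turn: [0, 0, 0, 0, 0, 0]

```text
t: 28.2
tool_pos: [612.3, 46.8, 17.7]
orientation: [[-0.279, 0.96, 0.0], [0.96, 0.279, -0.007], [-0.007, -0.002, -1.0]]
ft_force: [0.2, -0.1, -0.9]
grip_width: 85.4
```

Request:
step_arm:
  hand: [1, 1, 1, 1, 1, 1, 1, 1]
  translation:
    - [0, 0, -0.3]
    - [0, 0, -1]
    - [0, 0, -2]
    - [0, 0, -2.8]
    - [0, 0, -3]
    - [0, 0, -3]
    - [0, 0, -3]
    - [0, 0, -3]
  turn: [0, 0, 0, 0, 0, 0, 0, 0]

```text
t: 29.0
tool_pos: [610.9, 47.7, 135.9]
orientation: [[-0.279, 0.96, -0.004], [0.96, 0.279, -0.007], [-0.006, -0.005, -1.0]]
ft_force: [0.7, -0.3, -0.5]
grip_width: 86.9
```

```bash
python3 - <<'E'
from h import *
o=bot.get_obs();print(o["orientation"][:,2])
move((502.7,-11,120),84.7)
im=bot.snapshot("wrist"); cv2.imwrite("pics/w7.png",cv2.resize(im[:,:,::-1],(800,600),interpolation=cv2.INTER_CUBIC))
E
```

```text
[-0.00368353 -0.00679951 -0.9999701 ]
tcp [610.9  47.7 135.9] yaw_y 16.19 q6 -21.7 shift [-0.654 -3.004  0.417] turn -13.702470112484729 F [ 0.7 -0.3 -0.5] w 86.9 t 29.0
```

Request:
step_arm:
  hand: [0.35, 0.35, 0.35, 0.35, 0.35, 0.35, 0.35, 0.35, 0.35, 0.35, 0.35, 0.35]
  translation:
    - [-0.1, -0.5, 0]
    - [-0.2, -1, 0]
    - [-0.3, -1.5, 0]
    - [-0.4, -2, 0]
    - [-0.5, -2.5, 0]
    - [-0.65, -3, 0]
    - [-0.65, -3, 0]
    - [-0.65, -3, 0]
    - [-0.65, -3, 0]
    - [-0.65, -3, 0]
    - [-0.65, -3, 0]
    - [-0.65, -3, 0]
  turn: [-1.5, -3, -4.5, -6, -7.5, -9, -10.5, -12, -13.7, -13.7, -13.7, -13.7]

```text
t: 30.25
tool_pos: [502.8, -10.6, 136.2]
orientation: [[-0.996, 0.095, -0.004], [0.095, 0.995, -0.007], [0.004, -0.007, -1.0]]
ft_force: [0.3, -0.3, -0.5]
grip_width: 30.6
```

```bash
python3 - <<'E'
from h import *
bot.snapshot("top")
move((502.7,-11,43),84.7)
E
```

```text
tcp [502.8 -10.6 136.3] yaw_y 84.6 q6 -97.9 shift [-0.007  0.006  2.333] turn -0.019379876695489885 F [ 0.6  0.5 -0.2] w 30.3 t 30.3
```

Request:
step_arm:
  hand: [0.35, 0.35, 0.35, 0.35, 0.35]
  translation:
    - [0, 0, 0.6]
    - [0, 0, 1.4]
    - [0, 0, 1.9]
    - [0, 0, 2.0]
    - [0, 0, 2.0]
  turn: [0, 0, 0, 0, 0]

```text
t: 30.8
tool_pos: [502.2, -11.1, 55.9]
orientation: [[-0.995, 0.095, -0.006], [0.095, 0.995, -0.006], [0.005, -0.007, -1.0]]
ft_force: [-0.5, 0.1, -0.3]
grip_width: 30.3
```

Request:
step_arm:
  hand: [0.35, 0.35, 0.35, 0.35]
  translation:
    - [0, 0, 0.08]
    - [0, 0, 0.16]
    - [0, 0, 0.24]
    - [0, 0, 0.3]
  turn: [0, 0, 0, 0]

```text
t: 31.2
tool_pos: [502.4, -11.2, 44.1]
orientation: [[-0.995, 0.095, -0.005], [0.095, 0.995, -0.006], [0.004, -0.007, -1.0]]
ft_force: [-0.2, 1.3, -0.1]
grip_width: 30.5
```

```bash
python3 - <<'E'
from h import *
o=bot.get_obs();R=o["orientation"];print(o["tool_pos"],o["ft_force"])
pv=np.array([577.3,-18.2]);y0=np.degrees(np.arctan2(R[1,1],R[0,1]))
# arc for TCP: peg sits against back finger, so TCP leads by 9 mm (7 deg)
for a in np.r_[np.arange(174.7,54,-8),54.5]:
    c=pv+75*np.array([np.cos(np.radians(a)),np.sin(np.radians(a))]); d=R.T@np.r_[c-o["tool_pos"][:2],0]/40
    print(round(a,1),d[:2].round(2),"turn",round((y0-(a-90))/5,2))
E
```

```text
[502.36578203 -11.18094395  44.09024366] [-0.19200469  1.25655882 -0.13325431]
174.7 [-0.01 -0.  ] turn -0.03
166.7 [-0.02  0.26] turn 1.57
158.7 [-0.08  0.52] turn 3.17
150.7 [-0.17  0.76] turn 4.77
142.7 [-0.29  0.99] turn 6.37
134.7 [-0.44  1.2 ] turn 7.97
126.7 [-0.62  1.39] turn 9.57
118.7 [-0.83  1.55] turn 11.17
110.7 [-1.06  1.69] turn 12.77
102.7 [-1.3   1.78] turn 14.37
94.7 [-1.55  1.85] turn 15.97
86.7 [-1.81  1.88] turn 17.57
78.7 [-2.07  1.87] turn 19.17
70.7 [-2.33  1.82] turn 20.77
62.7 [-2.58  1.74] turn 22.37
54.7 [-2.82  1.63] turn 23.97
54.5 [-2.82  1.63] turn 24.01
```

Request:
step_arm:
  hand: [0.35, 0.35, 0.35, 0.35, 0.35, 0.35, 0.35, 0.35, 0.35, 0.35, 0.35, 0.35]
  translation:
    - [-0.02, 0.26, 0]
    - [-0.08, 0.52, 0]
    - [-0.17, 0.76, 0]
    - [-0.29, 0.99, 0]
    - [-0.44, 1.2, 0]
    - [-0.62, 1.39, 0]
    - [-0.83, 1.55, 0]
    - [-1.06, 1.69, 0]
    - [-1.3, 1.78, 0]
    - [-1.55, 1.85, 0]
    - [-1.55, 1.85, 0]
    - [-1.55, 1.85, 0]
  turn: [1.6, 3.2, 4.8, 6.4, 8, 9.6, 11.2, 12.8, 14.4, 16, 16, 16]

```text
t: 32.4
tool_pos: [570.8, 56.6, 43.2]
orientation: [[-0.083, 0.997, -0.005], [0.997, 0.083, -0.007], [-0.006, -0.006, -1.0]]
ft_force: [-0.1, -0.7, -1.3]
grip_width: 30.4
```

```bash
python3 - <<'E'
from h import *
o=bot.get_obs();R=o["orientation"];print(o["tool_pos"],o["ft_force"],o["grip_width"],R[:,2])
im=bot.snapshot("top"); cv2.imwrite("pics/t7.png",im[:,:,::-1])
pv=np.array([577.3,-18.2]);y0=np.degrees(np.arctan2(R[1,1],R[0,1]))
for a in (88,81,74,67,62,58,54.5,52):
    c=pv+75*np.array([np.cos(np.radians(a)),np.sin(np.radians(a))]); d=R.T@np.r_[c-o["tool_pos"][:2],0]/40
    print(round(a,1),d[:2].round(2),"turn",round((y0-(a-90))/5,2))
E
```

```text
[570.79451571  56.60120844  43.2216399 ] [-0.05788533 -0.68014958 -1.31567291] 30.391203717437296 [-0.00518062 -0.00653922 -0.9999652 ]
88 [-0.02  0.23] turn 1.35
81 [-0.06  0.45] turn 2.75
74 [-0.12  0.67] turn 4.15
67 [-0.22  0.88] turn 5.55
62 [-0.3   1.02] turn 6.55
58 [-0.37  1.13] turn 7.35
54.5 [-0.45  1.22] turn 8.05
52 [-0.5   1.28] turn 8.55
```

Request:
step_arm:
  hand: [0.35, 0.35, 0.35, 0.35, 0.35, 0.35]
  translation:
    - [-0.02, 0.23, 0]
    - [-0.06, 0.45, 0]
    - [-0.12, 0.67, 0]
    - [-0.22, 0.88, 0]
    - [-0.3, 1.02, 0]
    - [-0.3, 1.02, 0]
  turn: [1.35, 2.75, 4.15, 5.55, 6.55, 6.55]

```text
t: 33.05
tool_pos: [612.3, 47.6, 43.0]
orientation: [[0.469, 0.883, -0.005], [0.883, -0.469, -0.006], [-0.008, -0.002, -1.0]]
ft_force: [0.7, -0.4, 0.6]
grip_width: 30.2
```

Request:
step_arm:
  hand: [0.35, 0.35, 0.35, 0.35]
  translation:
    - [-0.01, 0.07, 0]
    - [-0.02, 0.12, 0]
    - [-0.02, 0.15, 0]
    - [-0.02, 0.15, 0]
  turn: [0.4, 0.8, 1, 1]

```text
t: 33.45
tool_pos: [616.4, 44.1, 42.8]
orientation: [[0.543, 0.84, -0.006], [0.84, -0.543, -0.006], [-0.009, -0.002, -1.0]]
ft_force: [-0.3, 1.1, -0.7]
grip_width: 30.1
```

Request:
step_arm:
  hand: [0.35, 0.35]
  translation:
    - [0, 0.03, 0]
    - [0, 0.05, 0]
  turn: [0, 0]

```text
t: 33.65
tool_pos: [617.8, 43.2, 42.8]
orientation: [[0.542, 0.84, -0.007], [0.84, -0.542, -0.006], [-0.009, -0.002, -1.0]]
ft_force: [-0.5, 0.9, 0.1]
grip_width: 30.7
```

Request:
step_arm:
  hand: [0.35, 0.35]
  translation:
    - [0, 0.04, 0]
    - [0, 0.05, 0]
  turn: [0, 0]

```text
t: 33.85
tool_pos: [619.4, 42.3, 42.8]
orientation: [[0.542, 0.841, -0.007], [0.841, -0.542, -0.006], [-0.009, -0.003, -1.0]]
ft_force: [-0.6, 1.9, -0.6]
grip_width: 30.3
```

Request:
step_arm:
  hand: [0.35, 0.35]
  translation:
    - [0, 0.04, 0]
    - [0, 0.05, 0]
  turn: [0, 0]

```text
t: 34.05
tool_pos: [619.5, 42.2, 42.6]
orientation: [[0.542, 0.84, -0.011], [0.84, -0.542, -0.004], [-0.009, -0.007, -1.0]]
ft_force: [-3.3, 3.6, 2.4]
grip_width: 30.5
```

Request:
step_arm:
  hand: [0.35, 0.35]
  translation:
    - [0, 0.03, 0]
    - [0, 0.04, 0]
  turn: [0, 0]

```text
t: 34.25
tool_pos: [619.4, 42.2, 42.5]
orientation: [[0.542, 0.84, -0.014], [0.84, -0.542, -0.003], [-0.01, -0.01, -1.0]]
ft_force: [-4.7, 4.5, 3.3]
grip_width: 30.7
```

The peg stopped with the force rising to about 6 N. I back off, lift and take a last look.

Request:
step_arm:
  hand: [0.35, 0.35, 0.35, 0.35, 0.35, 0.35, 0.35, 0.35, 0.35, 0.35]
  translation:
    - [0, -0.15, 0]
    - [0, -0.2, 0]
    - [0, -0.2, -0.3]
    - [0, -0.2, -1]
    - [0, -0.2, -2]
    - [0, -0.2, -3]
    - [0, -0.2, -3.5]
    - [0, -0.2, -3.5]
    - [0, -0.2, -3.5]
    - [0, -0.2, -3.5]
  turn: [0, 0, 0, 0, 0, 0, 0, 0, 0, 0]

```text
t: 35.25
tool_pos: [613.6, 46.8, 181.3]
orientation: [[0.542, 0.84, -0.016], [0.84, -0.542, -0.003], [-0.011, -0.012, -1.0]]
ft_force: [-0.7, 0.2, -0.0]
grip_width: 30.8
```

```bash
python3 - <<'E'
from h import *
ci=bot.camera_info("wrist"); im=bot.snapshot("wrist"); np.save("w8.npy",ci); move((612,46,180))
s=bot.snapshot("side"); c=bot.camera_info("side"); p=proj(c,(612,46,50)); x,y=(p-[70,50]).astype(int)
print(proj(ci,(612.5,46.3,84)))
a=cv2.resize(im[60:270,140:420,::-1],(800,600),interpolation=cv2.INTER_CUBIC)[:,100:600]
b=cv2.resize(s[y:y+100,x:x+50+90,::-1],(700,500),interpolation=cv2.INTER_CUBIC)[:,200:500]
b=cv2.copyMakeBorder(b,0,100,0,0,cv2.BORDER_CONSTANT); cv2.imwrite("pics/end.png",np.hstack([a,b]))
E
```

```text
tcp [613.4  46.8 181. ] yaw_y -32.84 q6 27.1 shift [-0.037 -0.018  0.025] turn None F [-0.1 -0.5 -0.6] w 30.8 t 35.3
[276.64120344 197.71903672]
```

View pics/end.png

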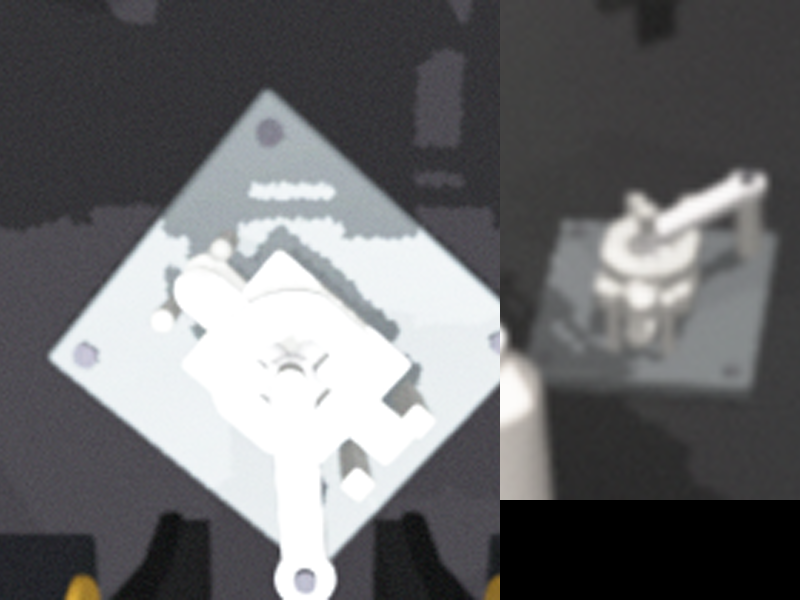

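```bash
python3 -c "
from plant import bot
print(bot.finish_job())"
```

```text
the job is handed in; nothing more can be done
None
```

The plate stack is built and the keeper arm is shut. I handed the job in at about 35 s of the 72 s allowed, and the hand-in gave no verdict.

**Order:** I slid one round plate, then the rectangular plate, then the other round plate onto the hub of the small grey cell. I then swung the keeper shut by its peg and moved the gripper clear above the cell.

**Seating:** Each plate met the seat at the height expected for a full seat, within 0.2 mm, with about 10–13 N of contact force. A camera view after the second plate and one at the end show both round tabs between the round pins. They also show the rectangular tab between the square pins.

**Keeper:** The peg stopped firmly, with the force rising to about 6 N. The last picture shows it over the middle of the stack. Its swing direction matched within 1 pixel. Along the arm it was about 4–6 pixels off (roughly 3–5 mm), which I put down to misreading a white peg against white plates.

**Disagreements and gaps:**
- **Reported TCP:** It sat about 30 mm below the real fingertips. My first grasp closed in the air above the plate because of this. I then worked from the reported height measured at each grasp.
- **Tool tilt:** The tool was up to about 1° off vertical when settled, without effect on the fits.
- **Bystanders:** I touched none of the bottles, the beaker or the rack on purpose. I did not check their positions again at the end.

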